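Stand the toppled counter notice back up

ROBOT

A 7-joint arm with a two-finger parallel gripper is mounted at the origin on the work surface. World frame = base frame: x ahead of the robot, y to its left, z up, the work surface at z = 0. Lengths are in mm, angles in rad, forces in N, time in s.
With the tool pointing down it reaches from about 400 to 875 mm from the base axis. Payload 6.5 kg.
Tool frame: the origin (TCP) lies at the very end of the fingers, on their centre line; the grasp point (between the pads) lies 19 mm behind it (manip.grasp_offset is the distance from the TCP to the grasp point, in mm); z points along the fingers, y is the line along which they close (so a half turn about z gives the same grasp; the last joint's range is limited). The gripper opens to 88 mm and grips with 3 to 60 N. Pads are 18 mm wide; open, the fingers measure 123 mm over their backs; the gripper's body (75 mm by 187 mm) begins 45 mm behind the grasp point.
Start: joints at [-1.344, 0.536, -0.004, 1.538, 0.003, 1.067, -0.071], TCP at [187.607, 622.329, 238.716] pointing down, gripper open.
Joint ranges: [-2.7, 2.7], [-0.37, 2.16], [-1.27, 1.26], [0.24, 2.4], [-1.31, 4.45], [0.19, 1.91], [-2.76, 2.76]. Speed limits (rad/s): [2.39, 2.39, 3.14, 3.14, 3.14, 3.14, 3.14].

INTERFACE

Orientations are given as a unit quaternion [w, x, y, z].
In Python, from plant import manip gives the robot as it stands.
- The arm moves only by the tool move_arm, never from a script. Its argument "increments" is a list that holds one entry, the list of rows, each a list of 7 numbers: the shift along the tool's x, y, z in mm, then the turn, a rotation vector about the tool's x, y, z in rad, then the opening, from 0 (shut) to 1 (fully open). In form: [[[tx, ty, tz, rx, ry, rz, claw], ...]]. A call has 1 to 5 rows; each row is the pose to reach, as a shift and turn from the pose commanded when the call began, along the tool's axes at that moment; what a row does not reach only later rows make up. A row lasts 1/12 s, in which the tool goes at most 41.7 mm and 7.16 degrees, less where a joint would pass 70% of its speed; a pose out of reach is approached as far as the arm can. A call with a gripper value outside its range is refused whole. The fingers move at their own pace and stop on an object; "force" is the grip in N (left out, the last holds). Time passes only in rows, so rows that repeat a pose let the fingers close. It gives the time, the measured TCP pose, the force, the opening and the grip force at its end, in the units of the state.
- manip.observe(): the state, without advancing time (a new reading comes with each control period).
- manip.capture(name): name is "scene" or "top"; returns the picture (384x512x3 uint8, red, green, blue); there is no depth.
- manip.camera_params(name): a dict with "fovy" (degrees; the focal length in pixels is half the picture's height over the tangent of half this angle, whatever the lens; pixels are square), "cx", "cy" (the principal point, pixels), "pose" (4x4, takes a point from camera to world coordinates). Camera axes: x right, y up, looking along -z (the intrinsics and any distortion apply to the point x, -y, -z); pixel columns grow to the right and rows downward; lengths in mm; the calibration is good to about 2 mm. A picture is of the moment at which its call begins. camera_params takes no time and is no camera call.
- manip.sign_off(): hands the job in; it is judged then, once.
The state is a dict: "clock": time; "joints": joint angles; "qd": joint speeds; "effort": joint torques, N m; "tcp_pos": TCP position; "eef_rot": TCP orientation; "wrist_force": force on the tool from outside, world axes, zero at the start; "moment": the same for the moment, N m; "gripper_width": finger opening in mm; "grip_force": force on a finger pad.
Only numpy, scipy, OpenCV 4.12 (cv2) and the standard library are available. Lean on these libraries where they do the work, as an engineer would, in place of code of your own. Each camera call takes 0.05 s, during which the arm holds its last target. There are 200 camera calls.

TASK

The notice stand on the shop counter has been knocked onto its back. Push its heavy foot over, away from the notice plate, so that it stands up again, then push the standing notice forward along the counter until the front edge of its foot is flush against the low brass rail. Only push it: do not lift it off the counter, and leave the other things on the counter where they are.

Things in the scene. Friction and masses are not known exactly. Their poses are not given: they have to be found in the camera images.
- notice: L-shaped notice stand, loose, 0.45-0.75 kg: brass foot 75 deep x 105 wide x 8 mm, white plate 105 wide x 6 thick, 110 mm tall from the foot's underside. Origin: middle of the heel edge (plate's back meets foot's underside). x heel to front edge, y width (left), z up the plate. At the start it lies on the plate's back: x up, z level towards the robot, foot standing 75 mm up on the far side.
- notice_front (a point): Middle of the front edge of the notice's foot, at its underside: 75 mm along x from the notice's origin. Lying, this is the top, 75 mm up. Nearly all the weight is in the foot: pushed near here from the plate's side with about 2 N, the stand pivots on its heel, balances at about 17 degrees, then drops onto the foot by itself, plate upright. The heel may slide some mm.
- notice_left (a point): The left end of the front edge of the notice's foot, at its underside: 75 mm along x, +52.5 mm along y from the notice's origin.
- notice_right (a point): The right end of the front edge of the notice's foot, at its underside: 75 mm along x, -52.5 mm along y from the notice's origin.
- rail: Fixed low brass rail on the counter beyond the notice, a straight bar 12 mm thick (x), 560 mm long (y) and 15 mm high. Origin: centre of its underside; its x axis points away from the robot, y along the bar. The face towards the robot, where the foot must end, is at x = -6 mm in its frame.
- reader: Bystander, loose: black card reader lying flat, 150 x 72 x 26 mm. Origin: centre of its underside.
- giftbox: Bystander, loose: small turquoise gift box with white ribbon, 85 x 65 x 55 mm (66 mm with the bow). Origin: centre of its underside.
- bottle: Bystander, loose: upright amber glass bottle with black cap, 48 mm across, 110 mm tall. Origin: centre of its underside.
Things that resemble listed ones, but are neither listed nor needed, are in the scene too. Several things look just like the notice: the one meant starts farthest to the robot's left.

How it is judged (in metres and radians):
On the way, in this order (a step that is already met when the one before it is completed fails the run):
1. the notice stands upright on its foot, not yet at the rail (angle between notice's own z axis and vertical below 0.08 rad and x of any of notice_left, notice_right in the frame of rail below -0.014 m), for 0.2 s.
2. the standing notice is flush against the rail (angle between notice's own z axis and vertical below 0.08 rad and x of each of notice_left, notice_right in the frame of rail above -0.012 m), for 0.2 s.
At the end, for the whole second after the job is handed in: The notice stands upright on its foot (within 0.06 rad) and at rest, both ends of the foot's front edge within 6 mm of the rail's near face and within the rail's length (angle between notice's own z axis and vertical below 0.06 rad and height (world z) of notice below 0.006 m and x of notice_left in the frame of rail between -0.012 and 0 m and x of notice_right in the frame of rail between -0.012 and 0 m and x of notice in the frame of rail below -0.06 m and y of notice_left in the frame of rail below 0.285 m and y of notice_right in the frame of rail above -0.285 m and linear speed of notice below 0.01 m/s); the robot touches nothing.
It fails at once if the notice is lifted: its heel rises more than 20 mm off the counter (height (world z) of notice above 0.02 m).
It fails at once if the card reader is moved more than 15 mm (distance of reader from where it was at the start of the episode above 0.015 m).
It fails at once if the gift box is moved more than 15 mm (distance of giftbox from where it was at the start of the episode above 0.015 m).
It fails at once if the bottle is moved more than 15 mm or tipped (distance of bottle from where it was at the start of the episode above 0.015 m or angle between bottle's own z axis and vertical above 0.3 rad).
It also fails if it takes over 58 s, if anything falls off the work surface, if the arm or the gripper's body presses on something with over 40 N, if the wrist force passes 120 N, or if a joint passes its speed limit or range.

## Working session

There is one attempt and no reset: what is moved stays moved. The work goes in short steps, Python scripts to look and compute and a tool call to move; the robot and the scene stay as the last step left them, time stands still between calls to the robot, and variables do not carry over. Pictures are saved under pics/ and viewed, at most 10 in all, crops included, and the job is handed in when it is done.

Besides the shell and the picture viewer there is one more tool, called as name(argument=value, ...) on one line, values as JSON. move_arm: Moves the arm, as the interface text tells. Its arguments: {"type":"object","properties":{"increments":{"type":"array","items":{"type":"array","items":{"type":"array","items":{"type":"number"}}}},"force":{"type":"number"}},"required":["increments"]}

```bash
mkdir -p pics; cat > h.py <<'E'
import numpy as np, cv2
from plant import manip
def params(n):
    p=manip.camera_params(n); return p
def ray(n,u,v):
    p=params(n); f=192/np.tan(np.radians(p["fovy"])/2)
    T=np.array(p["pose"]); d=np.array([(u-p["cx"])/f,-(v-p["cy"])/f,-1])
    return T[:3,3],T[:3,:3]@d
def onz(n,u,v,z):
    o,d=ray(n,u,v); return o+d*(z-o[2])/d[2]
def proj(n,P):
    p=params(n); f=192/np.tan(np.radians(p["fovy"])/2)
    T=np.array(p["pose"]); c=T[:3,:3].T@(np.array(P,float)-T[:3,3])
    return p["cx"]+f*c[0]/-c[2], p["cy"]-f*c[1]/-c[2]
E
python3 - <<'E'
from h import *
a=[]
for n in("scene","top"):
    im=manip.capture(n); np.save(n+".npy",im)
    cv2.imwrite("pics/%s0.png"%n,cv2.cvtColor(cv2.resize(im,(800,600)),cv2.COLOR_RGB2BGR))
    print(n,{k:(np.round(v,2).tolist()) for k,v in params(n).items() if not isinstance(v,str)},params(n).keys())
print(manip.observe())
E
```

```text
scene {'fovy': 43.13, 'cx': 252.35, 'cy': 190.85, 'pose': [[-0.42, -0.72, 0.56, 1278.45], [0.91, -0.33, 0.26, 287.29], [-0.0, 0.61, 0.79, 1156.27], [0.0, 0.0, 0.0, 1.0]]} dict_keys(['fovy', 'cx', 'cy', 'pose'])
top {'fovy': 42.77, 'cx': 252.08, 'cy': 187.13, 'pose': [[0.03, 0.99, -0.15, 336.6], [-1.0, 0.03, -0.0, -66.05], [-0.0, 0.15, 0.99, 1213.39], [0.0, 0.0, 0.0, 1.0]]} dict_keys(['fovy', 'cx', 'cy', 'pose'])
{'clock': 0.1, 'joints': array([-1.34421893,  0.53711535, -0.00444862,  1.53876336,  0.00262022,
        1.06731388, -0.07119948]), 'qd': array([-0.0001743 , -0.00040097,  0.00021728, -0.00334441, -0.00058953,
        0.00082452,  0.00069377]), 'effort': array([ 2.29943369e-03, -5.72074091e+01,  9.93767604e-01, -2.52229285e+01,
       -5.62506623e-02,  1.34192628e-02,  2.64852946e-05]), 'tcp_pos': array([187.44917208, 621.80013363, 237.91471562]), 'eef_rot': array([-5.14246886e-05,  1.45821563e-01,  9.89310586e-01, -7.95463176e-04]), 'wrist_force': array([ 0.13524629, -0.34638752, -0.12302022]), 'moment': array([ 0.03445942, -0.01563329,  0.00338479]), 'grip_force': 0.0, 'gripper_width': 88.42215373326148}
```

View pics/scene0.png

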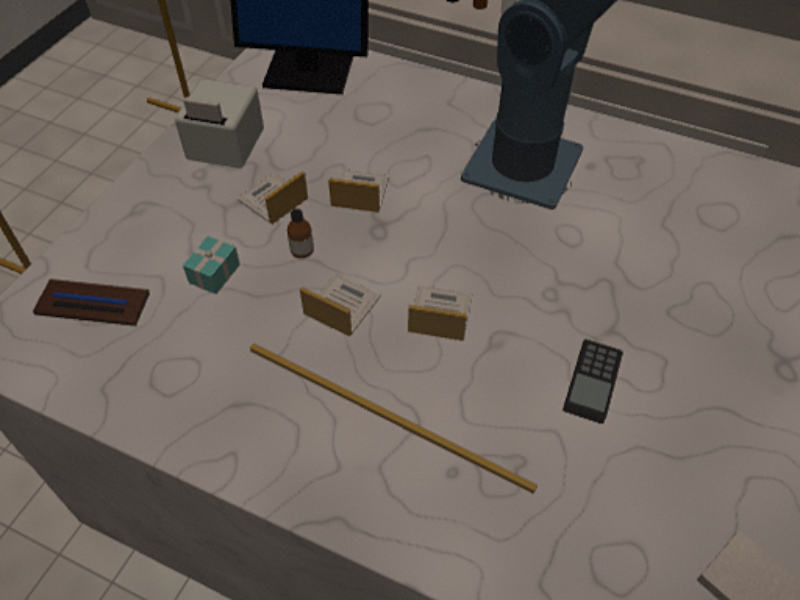

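View pics/top0.png

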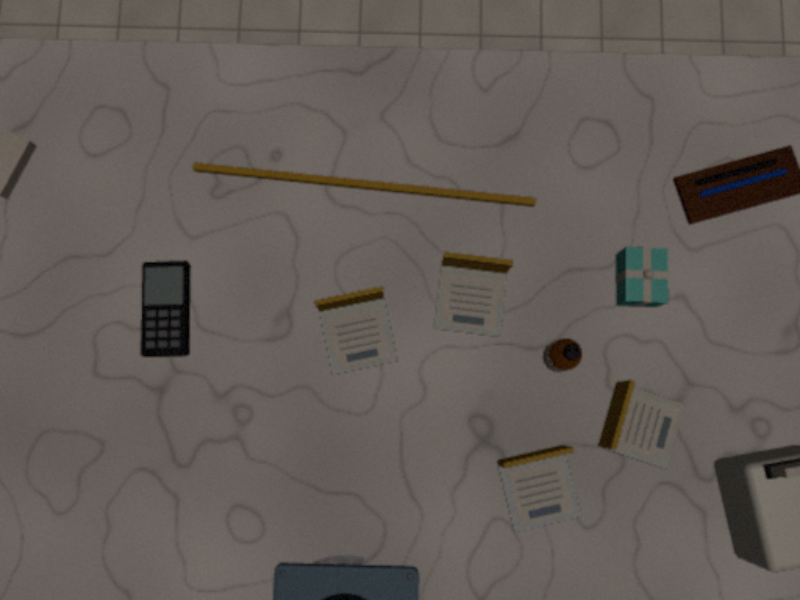

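Candidates for the notice (top picture, 800x600 px): (355,330), (472,295), (640,425), (540,490). Image left is +y, so (355,330) is farthest to the robot's left. In the scene picture the same one is at (437,315). The rail runs from (195,167) to (535,202) in the top picture.

```bash
python3 - <<'E'
from h import *
for n in("top","scene"):
    im=np.load(n+".npy"); hsv=cv2.cvtColor(im,cv2.COLOR_RGB2HSV)
    m=cv2.inRange(hsv,(12,130,50),(30,255,255))
    N,l,s,c=cv2.connectedComponentsWithStats(m)
    for i in range(1,N):
        if s[i,4]<40: continue
        cn=cv2.findContours((l==i).astype(np.uint8),0,2)[0][0]
        b=cv2.boxPoints(cv2.minAreaRect(cn)); 
        print(n,s[i],np.round(b,1).tolist())
        for z in (15,75): print("   z",z,[np.round(onz(n,*p,z)[:2]).tolist() for p in b])
x0,y0=int(355*.64),int(330*.64)
im=np.load("top.npy")[y0-45:y0+45,x0-60:x0+60]
cv2.imwrite("pics/crop0.png",cv2.cvtColor(cv2.resize(im,(800,600),interpolation=2),cv2.COLOR_RGB2BGR))
print(x0-60,y0-45)
im=np.load("scene.npy")[170:230,240:320]
cv2.imwrite("pics/crop1.png",cv2.cvtColor(cv2.resize(im,(800,600),interpolation=2),cv2.COLOR_RGB2BGR))
E
```

```text
top [ 124  104  219   27 1023] [[123.5999984741211, 108.69999694824219], [124.0999984741211, 103.9000015258789], [342.20001220703125, 126.4000015258789], [341.70001220703125, 131.1999969482422]]
   z 15 [[717.0, 270.0], [730.0, 270.0], [685.0, -284.0], [672.0, -283.0]]
   z 75 [[698.0, 254.0], [710.0, 253.0], [667.0, -273.0], [655.0, -272.0]]
top [284 162  44   8 145] [[284.0, 164.39999389648438], [284.3999938964844, 161.0], [327.29998779296875, 166.39999389648438], [326.8999938964844, 169.6999969482422]]
   z 15 [[583.0, -139.0], [592.0, -139.0], [581.0, -247.0], [572.0, -246.0]]
   z 75 [[571.0, -135.0], [579.0, -136.0], [569.0, -238.0], [561.0, -237.0]]
top [202 184  43  13 146] [[201.39999389648438, 192.3000030517578], [243.60000610351562, 182.3000030517578], [244.5, 186.1999969482422], [202.3000030517578, 196.1999969482422]]
   z 15 [[508.0, 64.0], [535.0, -39.0], [526.0, -42.0], [498.0, 62.0]]
   z 75 [[499.0, 58.0], [526.0, -41.0], [516.0, -43.0], [490.0, 55.0]]
top [391 244  15  43 155] [[390.20001220703125, 285.79998779296875], [402.5, 243.3000030517578], [405.79998779296875
[... 2627 characters left out ...]
 75 [[611.0, -232.0], [562.0, -238.0], [576.0, -113.0], [624.0, -110.0]]
scene [261 195  38  23 540] [[259.29998779296875, 211.1999969482422], [262.1000061035156, 194.5], [298.20001220703125, 200.5], [295.5, 217.1999969482422]]
   z 15 [[533.0, -43.0], [475.0, -60.0], [451.0, 45.0], [509.0, 60.0]]
   z 75 [[573.0, -25.0], [517.0, -42.0], [494.0, 58.0], [550.0, 72.0]]
scene [ 160  220  183   95 1006] [[159.0, 224.0], [161.1999969482422, 219.60000610351562], [342.79998779296875, 310.3999938964844], [340.6000061035156, 314.79998779296875]]
   z 15 [[693.0, -282.0], [677.0, -284.0], [723.0, 272.0], [736.0, 271.0]]
   z 75 [[724.0, -252.0], [709.0, -254.0], [752.0, 273.0], [765.0, 272.0]]
167 166
```

View pics/crop0.png

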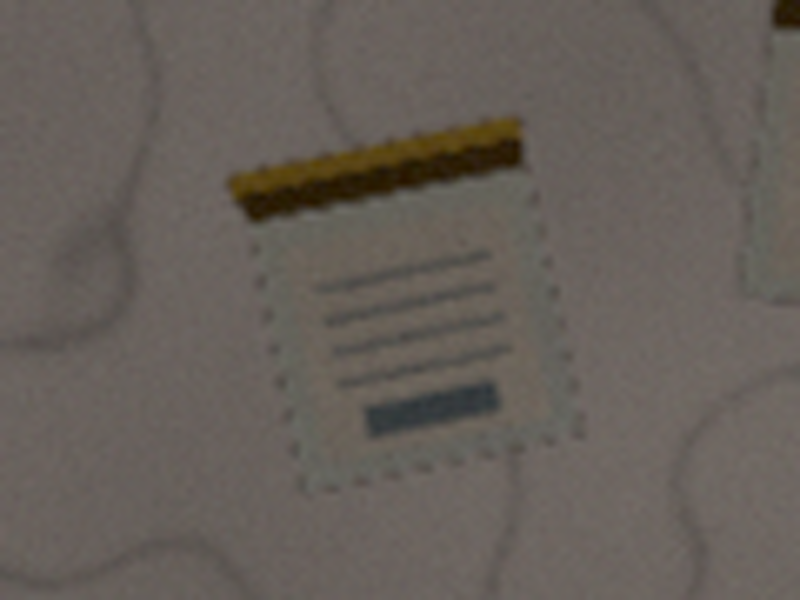

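View pics/crop1.png

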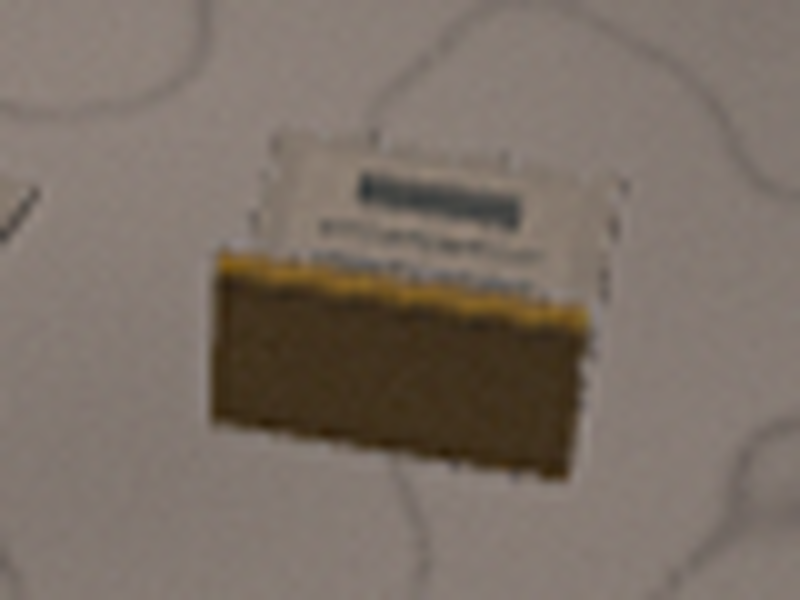

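The top crop shows the notice lying down: foot edge strip from (230,180) to (520,125), plate towards the robot. The scene crop agrees, with the foot's underside facing the rail and its heel corners at (210,425) and (570,480). By ray casting the heel's middle is about (512,7), its heading is about 15°, and the edge length is about 103 mm, close to the 105 given. The rail's near face runs from (677,-284) to (722,271).

move_arm(increments=[[[-28, -29, 0, 0, 0, -0.112, 0.4], [-56, -58, 0, 0, 0, -0.224, 0.4], [-84, -87, 0, 0, 0, -0.336, 0.4], [-112, -116, 0, 0, 0, -0.448, 0.4], [-140, -145, 0, 0, 0, -0.56, 0.4]]])

```text
clock: 0.52
tcp_pos: [280.3, 441.0, 238.4]
eef_rot: [-0.0, -0.136, 0.991, -0.0]
wrist_force: [-0.2, 0.1, 0.8]
gripper_width: 56.8
grip_force: 0.0
```

```bash
cat >> h.py <<'E'
from scipy.spatial.transform import Rotation as R
def to(P,yaw=None):
    """tool-frame shift from the measured pose to world P; turn about tool z so that tool y points at yaw+90deg"""
    s=manip.observe(); q=s["eef_rot"]; r=R.from_quat(np.roll(q,-1))
    d=r.inv().apply(np.array(P)-s["tcp_pos"]); y=r.apply([0,1,0])
    a=np.degrees(np.arctan2(y[1],y[0]))-90
    print("t",round(s["clock"],2),"tcp",s["tcp_pos"].round(1),"yaw",a.round(2),"toolz",r.apply([0,0,1]).round(3),"F",s["wrist_force"].round(1),"w",round(s["gripper_width"]),"shift",d.round(1),"turn",None if yaw is None else round(-np.radians(yaw-a),3))
E
python3 -c "
from h import *
to((469,-5,238),15.3); print(manip.observe()['joints'].round(2))"
```

```text
t 0.52 tcp [280.3 441.  238.4] yaw 15.64 toolz [-0.    -0.001 -1.   ] F [-0.2  0.1  0.8] w 57 shift [ -61.5 -480.4    0.6] turn 0.006
[-1.01  0.32 -0.1   1.87  0.04  0.95  0.72]
```

move_arm(increments=[[[-5, -40, 0, 0, 0, 0.006, 0.4], [-10, -80, 0, 0, 0, 0.006, 0.4], [-15, -120, 0, 0, 0, 0.006, 0.4], [-20, -160, 0, 0, 0, 0.006, 0.4], [-25, -200, 0, 0, 0, 0.006, 0.4]]])

```text
clock: 0.93
tcp_pos: [356.9, 254.7, 238.6]
eef_rot: [-0.0, -0.13, 0.991, -0.0]
wrist_force: [0.4, 0.8, 0.6]
gripper_width: 34.9
grip_force: 0.0
```

move_arm(increments=[[[-5, -40, 0, 0, 0, 0, 0.4], [-10, -80, 0, 0, 0, 0, 0.4], [-15, -120, 0, 0, 0, 0, 0.4], [-20, -160, 0, 0, 0, 0, 0.4], [-25, -200, 0, 0, 0, 0, 0.4]]])

```text
clock: 1.35
tcp_pos: [432.6, 68.0, 238.8]
eef_rot: [0.0, -0.13, 0.991, 0.0]
wrist_force: [0.7, 0.0, 0.8]
gripper_width: 35.2
grip_force: 0.0
```

move_arm(increments=[[[-5, -40, 0, 0, 0, 0, 0.4], [-11, -80, 0, 0, 0, 0, 0.4], [-11, -80, 35, 0, 0, 0, 0.4], [-11, -80, 70, 0, 0, 0, 0.4], [-11, -80, 70, 0, 0, 0, 0.4]]])

```text
clock: 1.77
tcp_pos: [459.8, -5.3, 163.9]
eef_rot: [-0.005, -0.13, 0.992, -0.0]
wrist_force: [-1.3, -0.2, -0.9]
gripper_width: 35.4
grip_force: 0.0
```

```bash
python3 -c "
from h import *
to((469,-5,62),15.3); print(manip.observe()['joints'].round(2))
im=manip.capture('scene')
im=im[150:270,180:340]
cv2.imwrite('pics/s1.png',cv2.cvtColor(cv2.resize(im,(800,600),interpolation=2),cv2.COLOR_RGB2BGR))"
```

```text
t 1.77 tcp [459.8  -5.3 163.9] yaw 14.89 toolz [-0.01  -0.001 -1.   ] F [-1.3 -0.2 -0.9] w 35 shift [ -9.9  -2.2 101.8] turn -0.007
[-0.27  0.33  0.22  2.09 -0.1   0.73  1.85]
```

View pics/s1.png

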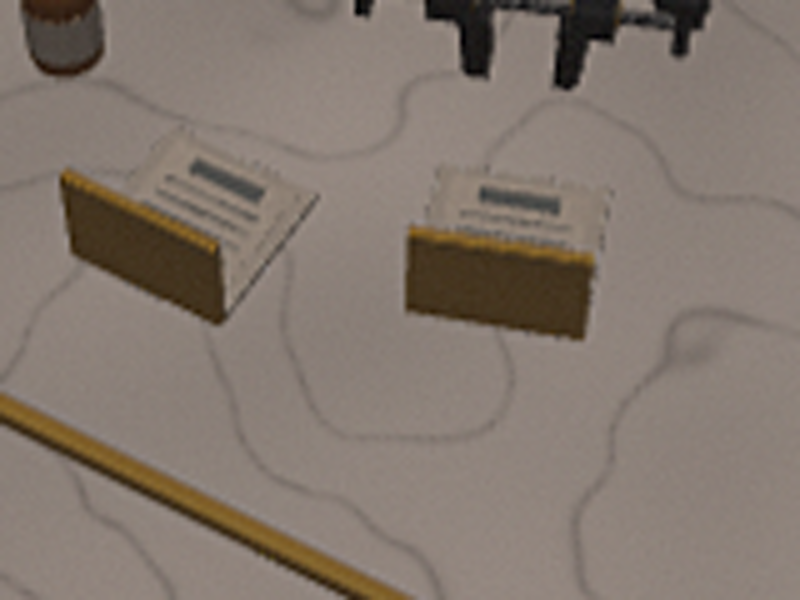

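The crop shows the gripper behind the plate, fingertips at (475,75) and (567,85), centred on the chosen notice at (500,270).

move_arm(increments=[[[-4, -1, 35, 0, 0, 0, 0.4], [-7, -2, 70, 0, 0, 0, 0.4], [-8, -2, 102, 0, 0, 0, 0.4], [-8, -2, 102, 0, 0, 0, 0.4]]])

```text
clock: 2.15
tcp_pos: [469.9, -3.5, 64.0]
eef_rot: [-0.003, -0.131, 0.991, 0.0]
wrist_force: [-0.6, 0.3, -0.3]
gripper_width: 35.1
grip_force: 0.0
```

move_arm(increments=[[[-4, 0, 0, 0, 0, 0, 0.4], [-8, 0, 0, 0, 0, 0, 0.4], [-12, 0, 0, 0, 0, 0, 0.4], [-16, 0, 0, 0, 0, 0, 0.4], [-20, 0, 0, 0, 0, 0, 0.4]]])

```text
clock: 2.57
tcp_pos: [493.0, 1.3, 68.3]
eef_rot: [0.001, -0.13, 0.991, 0.0]
wrist_force: [-0.0, -0.4, 0.9]
gripper_width: 35.7
grip_force: 0.0
```

```bash
python3 -c "
from h import *
to((541,15,62),15.3)"
```

```text
t 2.57 tcp [493.    1.3  68.3] yaw 14.98 toolz [ 0.003  0.    -1.   ] F [-0.  -0.4  0.9] w 36 shift [-49.9   0.9   6.5] turn -0.006
```

move_arm(increments=[[[-2, 0, 5, 0, 0, 0, 0.4], [-7, 0, 6, 0, 0, 0, 0.4], [-12, 0, 6, 0, 0, 0, 0.4], [-17, 0, 6, 0, 0, 0, 0.4], [-22, 0, 6, 0, 0, 0, 0.4]]])

```text
clock: 2.98
tcp_pos: [513.2, 6.7, 60.6]
eef_rot: [-0.0, -0.13, 0.991, -0.0]
wrist_force: [-0.8, -0.1, 0.4]
gripper_width: 35.1
grip_force: 0.0
```

move_arm(increments=[[[-7, 0, 0, 0, 0, 0, 0.4], [-14, 0, 0, 0, 0, 0, 0.4], [-21, 0, 0, 0, 0, 0, 0.4], [-28, 0, 0, 0, 0, 0, 0.4], [-28, 0, 0, 0, 0, 0, 0.4]]])

```text
clock: 3.4
tcp_pos: [541.6, 14.5, 60.9]
eef_rot: [0.001, -0.131, 0.991, 0.0]
wrist_force: [-0.5, -0.1, -0.3]
gripper_width: 35.3
grip_force: 0.0
```

```bash
python3 -c "
from h import *
to((541,15,62),15.3)
im=manip.capture('scene'); np.save('s2.npy',im)
im=im[150:270,180:340]
cv2.imwrite('pics/s2.png',cv2.cvtColor(cv2.resize(im,(800,600),interpolation=2),cv2.COLOR_RGB2BGR))"
```

```text
t 3.4 tcp [541.6  14.5  60.9] yaw 15.01 toolz [ 0.002  0.    -1.   ] F [-0.5 -0.1 -0.3] w 35 shift [ 0.4  0.7 -1.1] turn -0.005
```

View pics/s2.png

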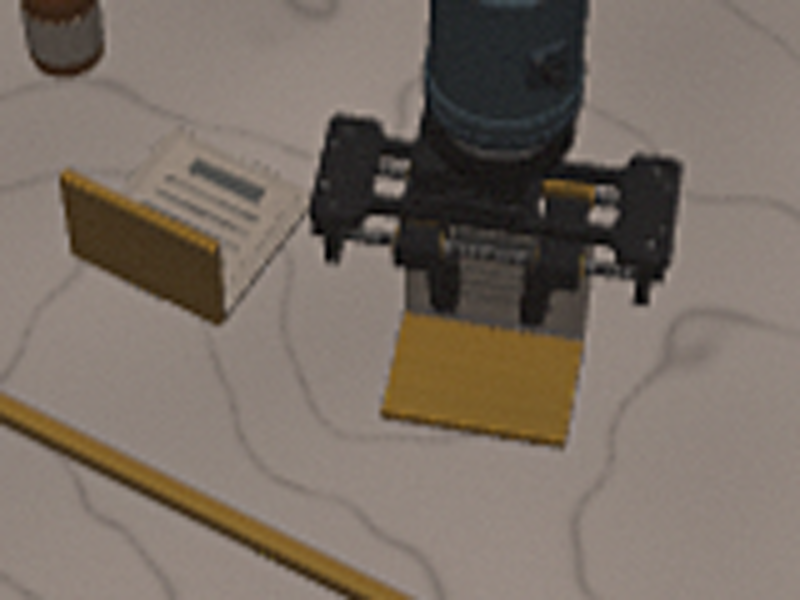

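The stand is upright. The foot's front underside corners are at crop (382,417) and (565,445). The arm goes up and behind it to measure next.

move_arm(increments=[[[0, 0, -35, 0, 0, 0, 0.7], [0, 0, -70, 0, 0, 0, 0.7], [0, 0, -75, 0, 0, 0, 0.7], [40, 0, -75, 0, 0, 0, 0.7], [75, 0, -75, 0, 0, 0, 0.7]]])

```text
clock: 3.87
tcp_pos: [467.2, -5.5, 136.3]
eef_rot: [0.001, -0.131, 0.991, -0.0]
wrist_force: [-0.3, -0.1, -0.2]
gripper_width: 61.5
grip_force: 0.0
```

```bash
cat >> h.py <<'E'
def meas(save=None):
    # foot front/underside edge in scene view (brass blob's lowest side), and rail face line
    im=manip.capture("scene"); hsv=cv2.cvtColor(im,cv2.COLOR_RGB2HSV)
    m=cv2.inRange(hsv,(12,120,40),(30,255,255))
    if save: cv2.imwrite(save,cv2.cvtColor(cv2.resize(im[150:300,160:360],(800,600),interpolation=2),cv2.COLOR_RGB2BGR))
    N,l,s,c=cv2.connectedComponentsWithStats(m)
    for i in range(1,N):
        if s[i,4]<200 or c[i][0]<240: continue
        cn=cv2.findContours((l==i).astype(np.uint8),0,2)[0][0]
        e=cv2.approxPolyDP(cn,3,True)[:,0]
        print(s[i].tolist(),[(p.tolist(),onz("scene",*p,0)[:2].round().tolist()) for p in e])
def railx(y): return 677+(722.5-677)*(y+284)/555
E
python3 -c "
from h import *
to((475,-3,52),15.3); meas('pics/s3.png')"
```

```text
t 3.87 tcp [467.2  -5.5 136.3] yaw 15.02 toolz [ 0.002  0.    -1.   ] F [-0.3 -0.1 -0.2] w 61 shift [-8.   0.5 84.3] turn -0.005
[256, 212, 40, 27, 783] [([261, 212], [524.0, -41.0]), ([257, 233], [595.0, -22.0]), ([292, 238], [569.0, 74.0]), ([295, 218], [502.0, 57.0])]
[160, 220, 183, 95, 1049] [([160, 222], [678.0, -291.0]), ([341, 314], [727.0, 271.0]), ([342, 310], [715.0, 270.0]), ([163, 220], [668.0, -286.0])]
```

View pics/s3.png

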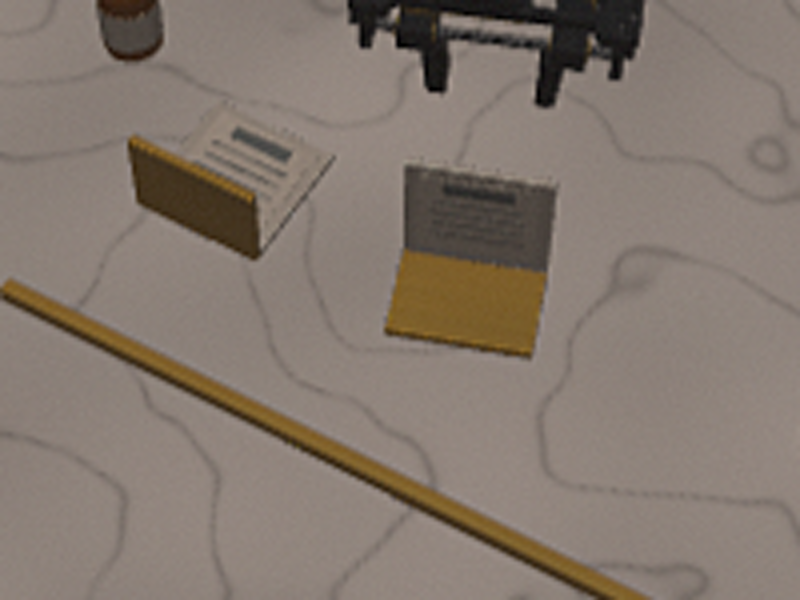

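The picture shows the stand upright, front corners at crop (385,332) and (532,355). By calibration these are (595,-22) and (569,74), as predicted, with the gaps to the rail about 103 mm (right) and 137 mm (left).

move_arm(increments=[[[-3, 0, 35, 0, 0, 0, 0.7], [-6, 0, 65, 0, 0, 0, 0.7], [-8, 0, 83, 0, 0, 0, 0.7], [-8, 0, 83, 0, 0, 0, 0.7]]])

```text
clock: 4.25
tcp_pos: [472.6, -3.5, 49.8]
eef_rot: [-0.003, -0.13, 0.991, 0.0]
wrist_force: [-0.5, 0.1, -0.6]
gripper_width: 61.3
grip_force: 0.0
```

move_arm(increments=[[[-5, 0, 0, 0, 0, 0, 0.7], [-10, 0, 0, 0, 0, 0, 0.7], [-14, 0, 0, 0, 0, 0, 0.7], [-18, 0, 0, 0, 0, 0, 0.7], [-22, 0, 0, 0, 0, 0, 0.7]]])

```text
clock: 4.67
tcp_pos: [497.4, 2.4, 53.7]
eef_rot: [0.001, -0.13, 0.991, -0.0]
wrist_force: [0.1, 0.9, -0.3]
gripper_width: 61.6
grip_force: 0.0
```

move_arm(increments=[[[-4, 0, 0, 0, 0, 0.012, 0.7], [-8, -0.1, 0, 0, 0, 0.024, 0.7], [-12, -0.2, 0, 0, 0, 0.036, 0.7], [-16, -0.4, 0, 0, 0, 0.048, 0.7], [-20, -0.6, 0, 0, 0, 0.06, 0.7]]])

```text
clock: 5.08
tcp_pos: [512.9, 6.8, 52.3]
eef_rot: [-0.003, -0.1, 0.995, 0.0]
wrist_force: [-8.7, -0.2, 5.7]
gripper_width: 61.8
grip_force: 3.9
```

```bash
python3 -c "
from h import *
to((475,-3,52),-4.65); meas('pics/s4.png')"
```

```text
t 5.08 tcp [512.9   6.8  52.3] yaw 11.48 toolz [-0.006  0.    -1.   ] F [-8.7 -0.2  5.7] w 62 shift [39.1 -2.1  0.5] turn 0.282
[255, 214, 41, 28, 802] [([260, 215], [535.0, -40.0]), ([256, 235], [602.0, -21.0]), ([291, 241], [579.0, 76.0]), ([295, 221], [512.0, 61.0])]
[160, 220, 183, 95, 1051] [([160, 222], [678.0, -291.0]), ([341, 314], [727.0, 271.0]), ([342, 310], [715.0, 270.0]), ([163, 220], [668.0, -286.0])]
```

View pics/s4.png

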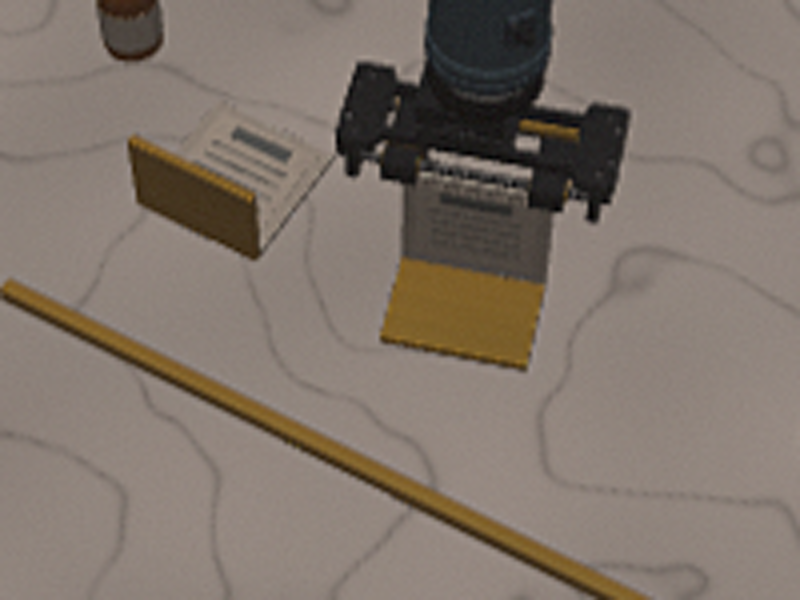

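The stand is still upright and has moved about 10 mm, front corners now at crop (382,340) and (527,367). The push is stiff, with 8.7 N back and 5.7 N up on the tool. I'll back off and lean the fingers forward so they can push lower with the gripper body clear of the plate.

move_arm(increments=[[[10, 0, 0, 0, 0, 0, 0.7], [22, 0, 0, 0, -0.11, 0, 0.7], [22, 0, 0, 0, -0.22, 0, 0.7], [22, 0, 0, 0, -0.33, 0, 0.7], [22, 0, 0, 0, -0.44, 0, 0.7]]])

```text
clock: 5.55
tcp_pos: [492.8, 18.2, 55.8]
eef_rot: [0.111, -0.098, 0.989, 0.023]
wrist_force: [-0.1, 1.7, -0.2]
gripper_width: 61.7
grip_force: 0.0
```

```bash
python3 -c "
from h import *
to((492,0,26),-4.65); print(manip.observe()['joints'].round(2)); meas()"
```

```text
t 5.55 tcp [492.8  18.2  55.8] yaw 11.48 toolz [ 0.215  0.066 -0.974] F [-0.1  1.7 -0.2] w 62 shift [ 10.9 -18.4  27.7] turn 0.281
[-0.28  0.53  0.22  2.24 -0.78  0.22  2.42]
[255, 215, 41, 28, 801] [([260, 215], [535.0, -40.0]), ([255, 235], [604.0, -24.0]), ([291, 241], [579.0, 76.0]), ([294, 221], [513.0, 58.0])]
[160, 220, 183, 95, 1051] [([160, 222], [678.0, -291.0]), ([341, 314], [727.0, 271.0]), ([337, 307], [713.0, 256.0]), ([163, 220], [668.0, -286.0])]
```

move_arm(increments=[[[0, 0, 0, 0, 0.08, 0, 0.7], [0, 0, 0, 0, 0.16, 0, 0.7], [0, 0, 0, 0, 0.24, 0, 0.7], [0, 0, 0, 0, 0.29, 0, 0.7], [0, 0, 0, 0, 0.29, 0, 0.7]]])

```text
clock: 6.02
tcp_pos: [497.2, 15.8, 56.6]
eef_rot: [-0.032, -0.1, 0.994, 0.006]
wrist_force: [-0.0, 0.2, -0.2]
gripper_width: 61.9
grip_force: 0.0
```

```bash
python3 -c "
from h import *
to((492,2,44),-4.65); print(manip.observe()['joints'].round(2))"
```

```text
t 6.02 tcp [497.2  15.8  56.6] yaw 11.43 toolz [-0.065  0.005 -0.998] F [-0.   0.2 -0.2] w 62 shift [  7.1 -12.7  12.8] turn 0.281
[-0.53  0.67  0.54  2.02 -0.56  0.67  2.16]
```

move_arm(increments=[[[2, -6, 3, 0, -0.06, -0.02, 0.7], [5, -13, 6, 0, -0.12, -0.045, 0.7], [5, -13, 12, 0, -0.2, -0.045, 0.7], [5, -13, 12, 0, -0.2, -0.045, 0.7]]])

```text
clock: 6.35
tcp_pos: [487.4, 0.1, 43.8]
eef_rot: [0.067, -0.118, 0.991, 0.018]
wrist_force: [-0.7, -0.8, -0.0]
gripper_width: 61.8
grip_force: 0.0
```

```bash
python3 -c "
from h import *
to((510,6,44),-4.65); print(manip.observe()['joints'].round(2))"
```

```text
t 6.35 tcp [4.874e+02 1.000e-01 4.380e+01] yaw 13.64 toolz [ 0.128  0.052 -0.99 ] F [-0.7 -0.8 -0. ] w 62 shift [-23.2   0.4   3. ] turn 0.319
[-0.34  0.58  0.33  2.19 -0.72  0.34  2.42]
```

move_arm(increments=[[[-5, 0, -1, 0, 0, 0, 0.7], [-10, 0, -1, 0, 0, 0, 0.7], [-14, 0, 0, 0, 0, 0, 0.7], [-18, 0, 0.5, 0, 0, 0, 0.7], [-21, 0, 1, 0, 0, 0, 0.7]]])

```text
clock: 6.77
tcp_pos: [513.3, 7.9, 46.5]
eef_rot: [0.067, -0.121, 0.99, 0.018]
wrist_force: [-6.8, -2.2, 6.0]
gripper_width: 61.7
grip_force: 3.3
```

move_arm(increments=[[[-4, 0, 0.6, 0.002, 0, 0.012, 0.7], [-8, -0.1, 1.1, 0.003, 0, 0.024, 0.7], [-12, -0.2, 1.7, 0.005, 0, 0.036, 0.7], [-16, -0.4, 2.2, 0.007, 0, 0.048, 0.7], [-20, -0.6, 2.8, 0.008, 0, 0.06, 0.7]]])

```text
clock: 7.18
tcp_pos: [529.4, 12.0, 45.6]
eef_rot: [0.064, -0.09, 0.994, 0.017]
wrist_force: [-7.5, -1.2, 7.8]
gripper_width: 61.6
grip_force: 4.3
```

```bash
python3 -c "
from h import *
to((510,6,46),-4.65); print(manip.observe()['joints'].round(2)); meas()"
```

```text
t 7.18 tcp [529.4  12.   45.6] yaw 10.45 toolz [ 0.125  0.045 -0.991] F [-7.5 -1.2  7.8] w 62 shift [20.  -2.3 -3.1] turn 0.264
[-0.41  0.63  0.41  2.09 -0.71  0.42  2.31]
[253, 219, 42, 29, 814] [([259, 219], [549.0, -36.0]), ([253, 239], [618.0, -23.0]), ([289, 246], [597.0, 77.0]), ([294, 226], [529.0, 64.0])]
[160, 220, 183, 95, 1049] [([160, 222], [678.0, -291.0]), ([341, 314], [727.0, 271.0]), ([342, 310], [715.0, 270.0]), ([163, 220], [668.0, -286.0])]
```

move_arm(increments=[[[-4, 0, 0.6, 0.002, 0, 0.012, 0.7], [-8, -0.1, 1.1, 0.003, 0, 0.024, 0.7], [-12, -0.2, 1.7, 0.005, 0, 0.036, 0.7], [-16, -0.4, 2.2, 0.007, 0, 0.048, 0.7], [-20, -0.6, 2.8, 0.008, 0, 0.06, 0.7]]])

```text
clock: 7.65
tcp_pos: [550.3, 15.4, 45.6]
eef_rot: [0.065, -0.06, 0.996, 0.015]
wrist_force: [-6.1, -0.4, 3.6]
gripper_width: 61.6
grip_force: 3.0
```

move_arm(increments=[[[-4, 0, 0.6, 0.002, 0, 0.012, 0.7], [-8, -0.1, 1.1, 0.003, 0, 0.024, 0.7], [-12, -0.2, 1.7, 0.005, 0, 0.036, 0.7], [-16, -0.4, 2.2, 0.007, 0, 0.048, 0.7], [-20, -0.6, 2.8, 0.008, 0, 0.06, 0.7]]])

```text
clock: 8.07
tcp_pos: [569.9, 17.5, 45.5]
eef_rot: [0.064, -0.03, 0.997, 0.013]
wrist_force: [-7.3, 0.5, 6.1]
gripper_width: 61.7
grip_force: 3.9
```

```bash
python3 -c "
from h import *
to((510,6,46),-4.65); print(manip.observe()['joints'].round(2)); meas('pics/s5.png')"
```

```text
t 8.07 tcp [569.9  17.5  45.5] yaw 3.55 toolz [ 0.127  0.03  -0.991] F [-7.3  0.5  6.1] w 62 shift [59.9 -7.7 -8.4] turn 0.143
[-0.46  0.69  0.48  1.99 -0.72  0.48  2.17]
[160, 220, 183, 95, 1047] [([160, 222], [678.0, -291.0]), ([341, 314], [727.0, 271.0]), ([342, 310], [715.0, 270.0]), ([167, 222], [670.0, -272.0])]
[246, 228, 44, 33, 852] [([255, 228], [582.0, -34.0]), ([246, 248], [653.0, -29.0]), ([281, 260], [647.0, 74.0]), ([289, 239], [576.0, 68.0])]
```

View pics/s5.png

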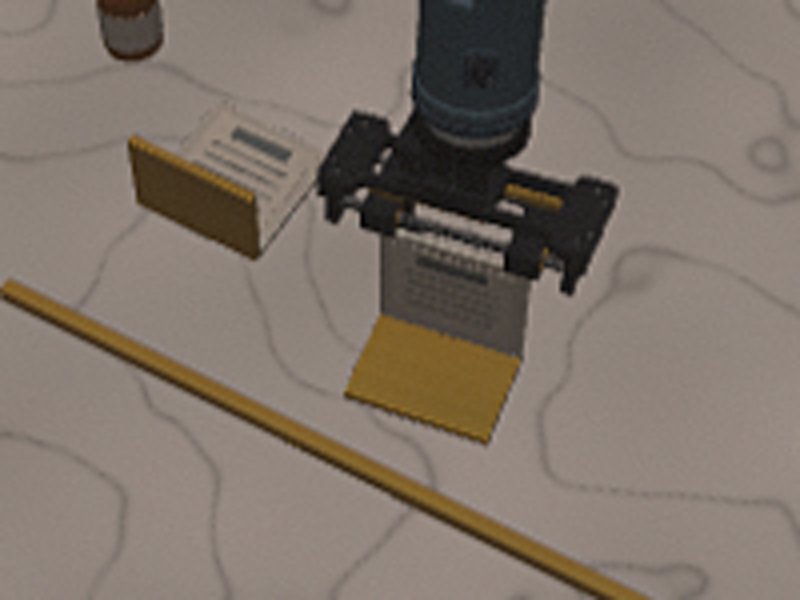

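The stand is upright and square to the fingers, front corners at crop (345,395) and (488,440). The gaps to the rail are about 45 mm (right) and 59 mm (left).

move_arm(increments=[[[-4, 0, 0.6, 0.002, 0, 0.012, 0.7], [-8, -0.1, 1.1, 0.003, 0, 0.024, 0.7], [-12, -0.2, 1.7, 0.005, 0, 0.036, 0.7], [-16, -0.4, 2.2, 0.007, 0, 0.048, 0.7], [-20, -0.6, 2.8, 0.008, 0, 0.06, 0.7]]])

```text
clock: 8.53
tcp_pos: [590.6, 18.1, 45.5]
eef_rot: [0.064, 0.0, 0.998, 0.011]
wrist_force: [-7.6, 1.1, 4.8]
gripper_width: 61.9
grip_force: 3.5
```

move_arm(increments=[[[-4, 0, 0.6, 0.002, 0, 0.013, 0.7], [-8, -0.1, 1.1, 0.003, 0, 0.026, 0.7], [-12, -0.2, 1.7, 0.005, 0, 0.039, 0.7], [-15, -0.4, 2.1, 0.007, 0, 0.052, 0.7], [-18, -0.6, 2.5, 0.008, 0, 0.065, 0.7]]])

```text
clock: 8.95
tcp_pos: [608.7, 18.0, 45.4]
eef_rot: [0.064, 0.033, 0.997, 0.009]
wrist_force: [-7.8, 2.3, 5.7]
gripper_width: 61.8
grip_force: 3.8
```

```bash
python3 -c "
from h import *
to((510,6,46),-4.65); meas()"
```

```text
t 8.95 tcp [608.7  18.   45.4] yaw -3.65 toolz [ 0.128  0.014 -0.992] F [-7.8  2.3  5.7] w 62 shift [ 96.8 -18.2 -13.4] turn 0.017
[160, 220, 183, 95, 1959] [([160, 222], [678.0, -291.0]), ([341, 314], [727.0, 271.0]), ([342, 310], [715.0, 270.0]), ([269, 273], [697.0, 60.0]), ([282, 253], [626.0, 68.0]), ([250, 237], [616.0, -34.0]), ([235, 257], [691.0, -44.0])]
```

move_arm(increments=[[[-1.5, 0, 0.2, 0, 0, 0.006, 0.7], [-3, 0, 0.4, 0.001, 0, 0.012, 0.7], [-4, 0, 0.5, 0.002, 0, 0.017, 0.7], [-5, 0, 0.7, 0.002, 0, 0.017, 0.7]]])

```text
clock: 9.33
tcp_pos: [613.7, 17.6, 45.4]
eef_rot: [0.064, 0.041, 0.997, 0.009]
wrist_force: [-7.7, 1.3, 5.5]
gripper_width: 62.0
grip_force: 3.6
```

```bash
python3 -c "
from h import *
to((510,6,46),-4.65)
im=manip.capture('scene')[225:285,225:305]
cv2.imwrite('pics/s6.png',cv2.cvtColor(cv2.resize(im,(800,600),interpolation=2),cv2.COLOR_RGB2BGR))"
```

```text
t 9.33 tcp [613.7  17.6  45.4] yaw -4.62 toolz [ 0.128  0.012 -0.992] F [-7.7  1.3  5.5] w 62 shift [101.5 -19.9 -14. ] turn 0.001
```

View pics/s6.png

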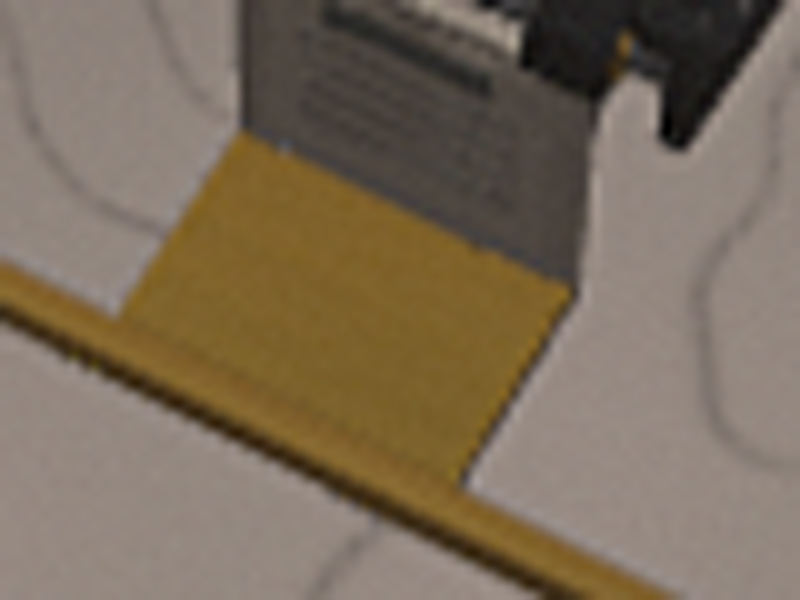

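The crop shows the foot parallel to the rail, its visible edge meeting the rail's top edge at (120,315) and (462,487). The rail hides a few mm, so I'll compute the remaining gap.

```bash
python3 -c "
from h import *
n=np.array([.9967,-.082])
for a,b in (((243,130),(120,315)),((576,290),(462,487))):
    A=onz('scene',225+a[0]/10-.45,225+a[1]/10-.45,8)[:2]; B=onz('scene',225+b[0]/10-.45,225+b[1]/10-.45,15)[:2]
    print(A.round(1),B.round(1),'railx',railx(B[1]).round(1),'gap', ((B-A)@n-69).round(1), 'gap by fit', ((np.array([railx(B[1]),B[1]])-A)@n-69).round(1))
"
```

```text
[623.1 -33.8] [694.2 -36.9] railx 697.3 gap 2.2 gap by fit 5.2
[631.5  70.3] [703.1  67.6] railx 705.8 gap 2.6 gap by fit 5.3
```

move_arm(increments=[[[-0.5, 0, 0.1, 0, 0, 0, 0.7], [-1, 0, 0.1, 0, 0, 0, 0.7], [-1.5, 0, 0.2, 0, 0, 0, 0.7], [-2, 0, 0.3, 0, 0, 0, 0.7]]])

```text
clock: 9.72
tcp_pos: [615.0, 17.4, 45.2]
eef_rot: [0.063, 0.041, 0.997, 0.009]
wrist_force: [-9.9, 1.0, 8.6]
gripper_width: 62.1
grip_force: 5.0
```

move_arm(increments=[[[-0.5, 0, 0.1, 0, 0, 0, 0.7], [-1, 0, 0.1, 0, 0, 0, 0.7], [-1, 0, 0.1, 0, 0, 0, 0.7]]])

```text
clock: 9.97
tcp_pos: [615.1, 17.4, 45.2]
eef_rot: [0.062, 0.041, 0.997, 0.009]
wrist_force: [-12.3, 1.3, 9.6]
gripper_width: 61.9
grip_force: 6.0
```

move_arm(increments=[[[-0.5, 0, 0.1, 0, 0, 0, 0.7], [-1, 0, 0.1, 0, 0, 0, 0.7], [-1, 0, 0.1, 0, 0, 0, 0.7]]])

```text
clock: 10.22
tcp_pos: [615.1, 17.3, 45.0]
eef_rot: [0.061, 0.041, 0.997, 0.009]
wrist_force: [-14.8, 2.7, 12.7]
gripper_width: 62.0
grip_force: 7.4
```

The TCP has stopped while the force climbs, so the foot is seated on the rail. I'll back off and check.

move_arm(increments=[[[3, 0, -0.4, 0, 0, 0, 0.7], [8, 0, -1.1, 0, 0, 0, 0.7], [20, 0, -2.8, 0, 0, 0, 0.7], [35, 0, -4.9, 0, 0, 0, 0.7], [50, 0, -7, 0, 0, 0, 0.7]]])

```text
clock: 10.63
tcp_pos: [569.5, 20.1, 46.6]
eef_rot: [0.067, 0.041, 0.997, 0.008]
wrist_force: [0.1, 0.3, 0.6]
gripper_width: 61.6
grip_force: 0.0
```

move_arm(increments=[[[15, 0, -35, 0, 0, 0, 0.7], [20, 0, -70, 0, 0, 0, 0.7], [20, 0, -100, 0, 0, 0, 0.7], [20, 0, -100, 0, 0, 0, 0.7]]])

```text
clock: 10.97
tcp_pos: [538.7, 20.5, 147.7]
eef_rot: [0.07, 0.042, 0.997, 0.009]
wrist_force: [1.4, -0.4, 0.1]
gripper_width: 61.4
grip_force: 0.0
```

```bash
python3 -c "
from h import *
to((510,6,46),-4.65)
im=manip.capture('scene'); im=im[195:285,210:330]
cv2.imwrite('pics/s7.png',cv2.cvtColor(cv2.resize(im,(800,600),interpolation=2),cv2.COLOR_RGB2BGR))"
```

```text
t 10.97 tcp [538.7  20.5 147.7] yaw -4.72 toolz [ 0.14   0.012 -0.99 ] F [ 1.4 -0.4  0.1] w 61 shift [ 41.2 -19.1  96.5] turn -0.001
```

View pics/s7.png

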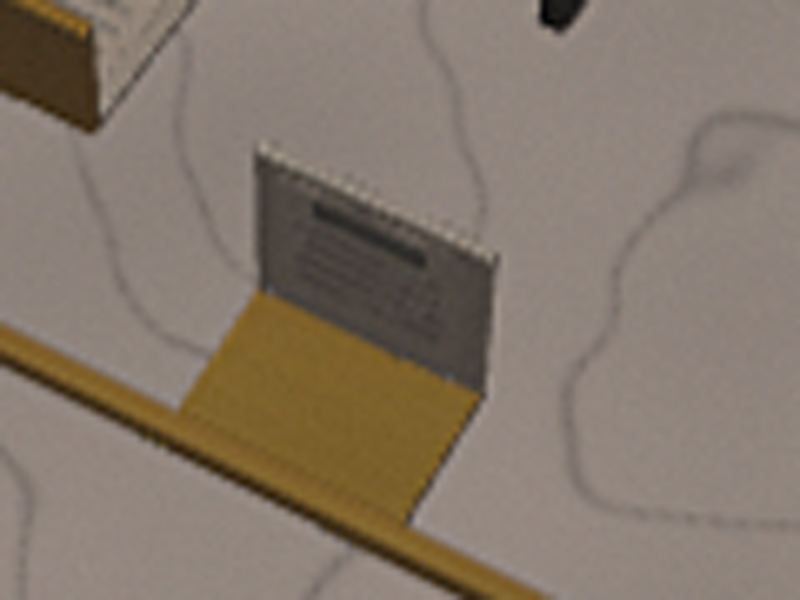

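The stand is upright and alone, foot corners at crop (262,290) and (483,397), meeting the rail at (180,412) and (410,522). A final numeric check follows.

```bash
python3 -c "
from h import *
n=np.array([.9967,-.082]);k=.15
P=lambda a,z:onz('scene',210+a[0]*k-.42,195+a[1]*k-.42,z)[:2]
for a,b,t in (((262,290),(180,412),(258,153)),((483,397),(410,522),(492,264))):
    A=P(a,8);B=P(b,15);T=P(t,110)
    print(A.round(1),B.round(1),'gap',((B-A)@n-69).round(1),((np.array([railx(B[1]),B[1]])-A)@n-69).round(1),'lean',((T-A)@n/102).round(3))
"
```

```text
[624.6 -33. ] [695.1 -36.4] gap 1.5 3.7 lean 0.013
[633.3  70.7] [701.7  67.9] gap -0.6 3.5 lean 0.018
```

```bash
python3 -c "
from plant import manip
print(manip.sign_off())"
```

```text
the job is handed in; nothing more can be done
None
```

The job is handed in, verdict not shown: the farthest-left notice stands upright with its foot pushed against the rail until the arm stalled (camera gap about -1 to 4 mm), the arm is clear of it, and no bystander was approached, though I did not re-measure them at the end.

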